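# Press a joint key home in a sash corner with the ratchet press

## Task

Press the steel key flush into the wooden sash corner: push the ratchet press's lever down until it catches in the third notch, with its handle level, and no farther, and take your hand off so that the notch holds it. Then press the release button on top of the press and keep it down until the lever has sprung all the way back up. Leave the other things on the bench where they are.

Things in the scene. Friction and masses are not known exactly. Their poses are not given: they have to be found in the camera images.
- press: Grey cast bench press, 200 mm deep, 150 wide, bolted down; head spans x -60 to 90, y -30 to 30, top 210 above the bench. Origin: centre line at bench level, straight below the lever's hinge. x points from front (handle) to back, z up; the lever is on the -y side. A fixed L of sash wood lies under the ram, top 75 high: rails 45 wide run 207 to the front and 222 to +y.
- lever (a joint): Lever angle, rad: 0 = fully up (handle 0.66 above level), grows downwards; stop at 1.0. Sprung upwards; a pawl catches it at 0.22, 0.44, 0.66 (third notch, handle level) and 0.88: push about 0.04 past each, it settles back. Starts at rest, fully up or caught in the first notch (reads about 0.21). Pushing at the grip takes 5 to 15 N. Returns within 1.5 s once freed.
- lever_hinge (a point): Point on the lever's hinge axis, in the plane in which the handle swings, 170 above the bench, 73 to the -y side of the press's centre line. Its axes are the press's.
- lever_grip (a point): Middle of the lever's black round handle, on its axis, 150 mm from the hinge. The handle is 22 in diameter and runs 95 to 195 from the hinge; nearer the hinge it is a 14 mm steel bar. It points to the press's front (-x) and swings in a vertical plane, with free space above.
- release_top (a point): Centre of the top of the round black release button, 28 mm in diameter, 239 above the bench, 29 above the head, 75 behind the hinge and 46 to the -y side. Pressed straight down.
- release (a joint): Release button travel, m: 0 = up, 0.009 = fully down; it frees the lever beyond 0.007. Sprung: 3 to 6 N, up to 8 N with the lever caught. It also bobs about 6 mm by itself as the lever clicks over each tooth. If let go early, the lever catches in a higher notch on its way up.
- key (a joint): How far the key has been pressed in, m: 0 = 9 mm proud of the wood, 0.009 = flush. The ram touches it at a lever angle of about 0.375 and pushes it in 2.8 mm for each further 0.1 rad, so that the third notch leaves it flush; it stays where it is left.
- screwdriver: Loose screwdriver lying on the bench; leave alone.
- tin: Loose can, 72 in diameter, 90 tall, standing beside the press on its -y side; leave alone.
- offcut: Loose wooden block 120 x 45 x 30 lying beside the press; leave alone.
- scraper: Loose wooden-handled scraper lying flat; leave alone.
- hammer: Loose hammer lying flat; leave alone.
- glue: Loose white bottle, 60 in diameter, 190 tall, standing left (+y) of the press's column; leave alone.

How it is judged:
On the way, in this order (a step that is already met when the one before it is completed fails the run):
1. lever caught in the third notch with the hand off the press, key pressed in flush (value of joint lever between 0.6 and 0.72 rad and value of joint key above 0.0065 m and contact force between each of the arm, the fingers and press below 0.5 N), for 0.3 s.
2. lever released and back up (value of joint lever below 0.08 rad), for 0.2 s.
At the end, for the whole second after the job is handed in: The key is pressed in 6.5 to 13.5 mm (flush at 9), the lever is back up (below 0.08 rad) and the release button is up (within 3 mm) (value of joint lever below 0.08 rad and value of joint release below 0.003 m and value of joint key between 0.0065 and 0.0135 m); the robot touches nothing.
It fails at once if the lever is pushed past the third notch and nearly into the fourth (beyond 0.85 rad) (value of joint lever above 0.85 rad).
It fails at once if a loose thing on the bench is moved more than 30 mm (distance of any of screwdriver, tin, offcut, scraper, hammer, glue from where it was at the start of the episode above 0.03 m).
It also fails if it takes over 42 s, if anything falls off the work surface, if the arm or the gripper's body presses on something with over 40 N, if the wrist force passes 120 N, or if a joint passes its speed limit or range.

## Robot

A 7-joint arm with a two-finger parallel gripper is mounted at the origin on the work surface. World frame = base frame: x ahead of the robot, y to its left, z up, the work surface at z = 0. Lengths are in m, angles in rad, forces in N, time in s.
With the tool pointing down it reaches from about 0.4 to 0.875 m from the base axis. Payload 6.5 kg.
Tool frame: the origin (TCP) lies between the finger pads; the fingertips stand 25 mm ahead of it and the grasp point (between the pads) lies 6 mm ahead of it; z points along the fingers, y is the line along which they close (so a half turn about z gives the same grasp; the last joint's range is limited). The gripper opens to 85 mm and grips with 20 to 120 N. Pads are 22 mm wide; open, the fingers measure 114 mm over their backs; the gripper's body (76 mm by 85 mm) begins 54 mm behind the grasp point. The pads swing forward as they close: fully open they stand 13 mm farther back than shut.
Start: joints at [1.244, 0.536, -0.004, 1.538, 0.003, 1.067, -0.071], TCP at [0.168, -0.628, 0.256] pointing down, gripper open.
Joint ranges: [-2.7, 2.7], [-0.37, 2.16], [-1.27, 1.26], [0.24, 2.4], [-1.31, 4.45], [0.19, 1.91], [-2.76, 2.76]. Speed limits (rad/s): [2.39, 2.39, 3.14, 3.14, 3.14, 3.14, 3.14].

## Interface

Orientations are given as [roll, pitch, yaw] about the fixed x, y, z axes, in that order (R = Rz(yaw) Ry(pitch) Rx(roll)).
In Python, from rig import env, open_gripper, close, optics gives the robot as it stands. Calls block until the motion is done:
- env.move_to(position, orientation): joint-space move of the TCP to a pose.
- env.movel(position, rotation=None, v=0.15): straight line of the TCP; rotation=None keeps the orientation; v is the mean speed in m/s.
- env.move_j(angles): joint-space move.
- open_gripper() and close(force=None): open the fingers fully, or close them until they stop; force is the grip in N (None keeps the last).
- env.sleep(seconds).
- env.ik(position, orientation): joint angles nearest the present ones, or None.
- env.observe(): the state.
- optics.camera(name): name is "side" or "top"; returns a dict with "image" (480x640x3 uint8, red, green, blue), "depth" (480x640 float32, m along the optical axis (not along the pixel's ray), 0 where there is no reading), "fx", "fy", "cx", "cy" (pixels), "k1" (the pictures are not rectified: a ray, as slopes to the right and down, at radius r is drawn at 1 + k1 r^2 times it, then the intrinsics apply), "rvec" (rotation vector, rad) and "tvec" (3), from world to camera coordinates, as OpenCV has them. Camera axes: x right, y down, z forward; pixel columns grow to the right and rows downward; lengths in m; the calibration is good to about 2 mm. A picture is of the moment at which its call begins.
A pose or a line that the arm cannot do raises env.MotionError and nothing moves.
- env.job_done(): hands the job in; it is judged then, once.
The state is a dict: "time_s": time; "qpos": joint angles; "dq": joint speeds; "joint_efforts": joint torques, N m; "ee_pos": TCP position; "tool_rot": TCP orientation; "contact_force": force on the tool from outside, world axes, zero at the start; "moment": the same for the moment, N m; "gripper_width": finger opening in m; "grasp_force": force on a finger pad.
Only numpy, scipy, OpenCV 4.12 (cv2) and the standard library are available. Lean on these libraries where they do the work, as an engineer would, in place of code of your own. Each camera call takes 0.05 s, during which the arm holds its last target. There are 200 camera calls.

## Working session

There is one attempt and no reset: what is moved stays moved. The work goes in short steps, each a Python script; the robot and the scene stay as the last script left them, time stands still between calls to the robot, and variables do not carry over. Pictures are saved under pics/ and viewed, at most 10 in all, crops included, and the job is handed in when it is done.

```bash
mkdir -p pics; ls; cat > h.py <<'E'
import numpy as np, cv2
from rig import env, open_gripper, close, optics
def snap(n):
    c=optics.camera(n); np.savez(f'pics/{n}.npz',**c); return c
def world(c,u,v,d=None):
    """3D points from pixels with depth"""
    u=np.atleast_1d(u);v=np.atleast_1d(v)
    K=np.array([[c['fx'],0,c['cx']],[0,c['fy'],c['cy']],[0,0,1.]])
    r=cv2.undistortPoints(np.stack([u,v],1).astype(float)[:,None],K,np.array([float(c['k1']),0,0,0]))[:,0]
    R=cv2.Rodrigues(np.array(c['rvec'],float))[0];t=np.array(c['tvec'],float).ravel()
    if d is None: d=c['depth'][v.astype(int),u.astype(int)]
    p=np.c_[r,np.ones(len(r))]*np.asarray(d)[:,None]
    return (p-t)@R
def cloud(c):
    v,u=np.mgrid[:480,:640]
    P=world(c,u.ravel(),v.ravel()).reshape(480,640,3); P[c['depth']==0]=np.nan; return P
E
python3 - <<'E'
from h import *
for n in('side','top'):
    c=snap(n); cv2.imwrite(f'pics/{n}0.png',c['image'][...,::-1])
    R=cv2.Rodrigues(np.array(c['rvec'],float))[0]; print(n,-R.T@np.ravel(c['tvec']),R[2],c['k1'],c['fx'])
print(env.observe())
E
```

```text
pics
side [ 0.45570476 -0.75981903  0.93785108] [ 0.10307081  0.69892219 -0.70773171] -0.06776491745261429 459.0391106606382
top [ 0.38551552 -0.00394457  1.34700454] [ 0.17085847 -0.0138211  -0.98519864] -0.032501709086189386 471.00117940468704
{'time_s': 0.1, 'qpos': array([ 1.24379858,  0.53708292, -0.00439663,  1.5387862 ,  0.00258972,
        1.06731264, -0.07120005]), 'dq': array([ 0.00014522, -0.00438361, -0.00087973, -0.00393194, -0.00095068,
       -0.00011571,  0.00049312]), 'joint_efforts': array([ 3.90409274e-03, -5.84569001e+01,  1.05236571e+00, -2.59778595e+01,
        1.26328683e-02,  4.64329496e-03, -2.27433338e-05]), 'ee_pos': array([ 0.16743082, -0.62750735,  0.25550129]), 'tool_rot': array([-3.14001441e+00,  1.29525341e-04,  2.60828480e-01]), 'contact_force': array([ 0.01530114,  0.18475638, -0.13737016]), 'moment': array([-0.04958806,  0.03339009, -0.01073256]), 'grasp_force': 0.0, 'gripper_width': 0.08560593224832078}
```

View pics/side0.png

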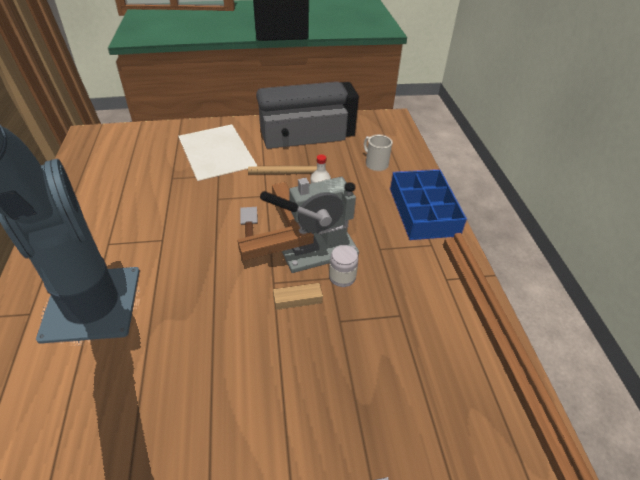

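View pics/top0.png

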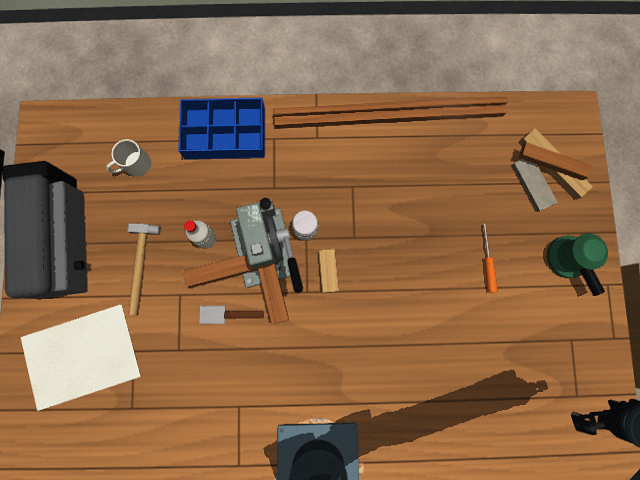

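The side view shows the black handle from (263,196) to (297,210), the hub at about (325,216) and the black button at (349,187). In the top view the handle runs from (290,262) to (297,288) and the button is at (265,204). Next I'll measure these by masking dark pixels with depth.

```bash
python3 - <<'E'
from h import *
cs={n:dict(np.load(f'pics/{n}.npz')) for n in('side','top')}
box={'side':{'h':(255,188,302,216),'b':(340,180,358,197)},'top':{'h':(284,255,304,294),'b':(257,196,274,212)}}
vis=[]
for n,c in cs.items():
    P=cloud(c); dark=(c['image'].max(2)<50)
    for k,(a,b,e,f) in box[n].items():
        m=np.zeros_like(dark); m[b:f,a:e]=dark[b:f,a:e]
        cnt,lab,st,ce=cv2.connectedComponentsWithStats(m.astype(np.uint8)); i=1+st[1:,4].argmax(); m=lab==i
        Q=P[m]; Q=Q[np.isfinite(Q).all(1)]; Q=Q[Q[:,2]>.12]; mu=np.median(Q,0)
        U,S,V=np.linalg.svd(Q-Q.mean(0),full_matrices=False)
        t=(Q-Q.mean(0))@V[0]
        print(n,k,len(Q),st[i],ce[i].round(1),'mean',Q.mean(0).round(4),'dir',V[0].round(3),'ext',t.min().round(3),t.max().round(3),'z',np.percentile(Q[:,2],[5,50,95]).round(4))
        if k=='b':
            T=Q[Q[:,2]>np.percentile(Q[:,2],95)-.006]; print('  top',len(T),T.mean(0).round(4),((T.min(0)+T.max(0))/2).round(4),np.ptp(T,0).round(3))
    a,b,e,f=(225,140,385,320) if n=='side' else (170,185,350,335)
    vis.append(cv2.resize(c['image'][b:f,a:e,::-1],(400,400 if n=='side' else 333),interpolation=cv2.INTER_CUBIC))
    # head top plane
    H=P[(P[...,2]>.2)&(P[...,2]<.22)&(abs(P[...,0]-.5)<.3)&(P[...,1]>-.2)&(P[...,1]<.4)&~dark]
    if len(H):
        r=cv2.minAreaRect(H[:,:2].astype(np.float32)); print('  head',len(H),r)
    # wood rails top
    g=P[...,2]; W=P[(g>.068)&(g<.08)&(c['image'][...,0].astype(int)-c['image'][...,2]>30)&(P[...,0]<.8)&(P[...,1]>-.3)&(P[...,1]<.5)]
    if len(W): print('  wood',len(W),W.min(0).round(3),W.max(0).round(3))
vis[1]=cv2.copyMakeBorder(vis[1],0,67,0,0,cv2.BORDER_CONSTANT)
cv2.imwrite('pics/crop0.png',np.hstack(vis))
E
```

```text
side h 304 [261 192  37  20 308] [279.  201.6] mean [0.4928 0.0368 0.2647] dir [ 0.772  0.177 -0.61 ] ext -0.046 0.052 z [0.2358 0.2655 0.2926]
side b 63 [345 183   9   9  63] [349.2 187. ] mean [0.6689 0.1083 0.2365] dir [ 0.083 -0.921 -0.38 ] ext -0.013 0.009 z [0.2287 0.2379 0.2407]
  top 43 [0.6691 0.1101 0.2387] [0.6692 0.1119 0.2383] [0.02  0.021 0.006]
  head 1145 ((0.6032332181930542, 0.11939707398414612), (0.15801458060741425, 0.11233709752559662), 13.896218299865723)
  wood 1227 [0.381 0.072 0.068] [0.68  0.356 0.08 ]
top h 292 [288 258  15  35 295] [294.7 275. ] mean [0.4884 0.0413 0.27  ] dir [-0.787 -0.19   0.587] ext -0.059 0.043 z [0.2393 0.2725 0.2942]
top b 102 [260 198  11  12 102] [264.8 203.3] mean [0.6669 0.1125 0.236 ] dir [-0.339  0.687 -0.643] ext -0.011 0.029 z [0.2306 0.2371 0.2411]
  top 82 [0.6677 0.1123 0.2381] [0.6674 0.1119 0.2392] [0.026 0.025 0.008]
  head 1502 ((0.6057745814323425, 0.11880980432033539), (0.150396466255188, 0.10961949825286865), 13.721010208129883)
  wood 1987 [ 0.38  -0.014  0.068] [0.666 0.352 0.08 ]
```

View pics/crop0.png

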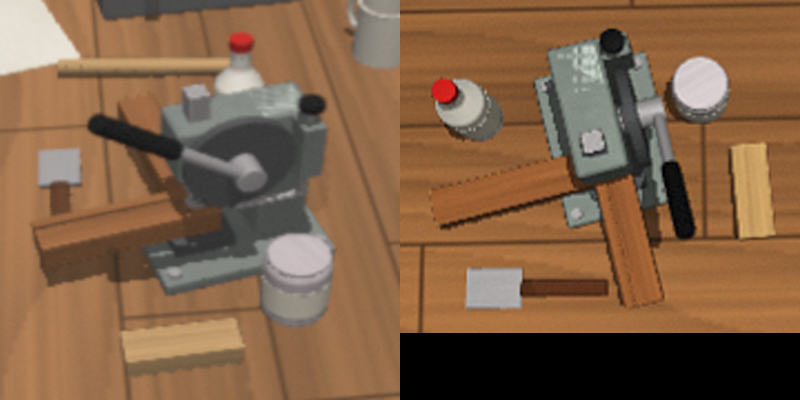

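Both views agree: press yaw is about 0.239, the button is at (0.668,0.112,0.239), and the hinge is therefore at about (0.6015,0.068,0.17). The handle's slope of about 0.64 means the lever is fully up. I'll move above the handle and find contact with closed fingers.

```bash
cat >> h.py <<'E'
yaw=0.239; ex=np.array([np.cos(yaw),np.sin(yaw)]); ey=np.array([-ex[1],ex[0]])
btn=np.array([.668,.112]); hinge=btn-.075*ex-.027*ey; D=.13; A=.011
push=hinge-D*ex; rot=[np.pi,0,yaw]
def tip(ang):
    e=.66-ang; x=D+A*np.sign(e); return .17+x*np.tan(e)+.011/np.cos(e)
def fz(): return env.observe()['contact_force'][2]
E
python3 - <<'E'
from h import *
print(hinge,[round(tip(a),4) for a in(0,.2,.66,.72)])
env.movel([.168,-.628,.40],v=.3); close(20)
env.move_to([*push,.40],rot)
o=env.observe();print(o['time_s'],o['qpos'].round(2),o['contact_force'].round(2),o['gripper_width'])
env.movel([*push,.335],v=.15)
z=.330;f0=fz()
while z>.29:
    env.movel([*push,z],v=.05); f=fz(); print(round(z,4),round(env.observe()['ee_pos'][2],4),round(f-f0,2))
    if f-f0>2.5: break
    z-=.002
print(env.observe()['time_s'])
c=snap('side');cv2.imwrite('pics/s1.png',cv2.resize(c['image'][130:310,220:400,::-1],(540,540),interpolation=cv2.INTER_CUBIC))
E
```

```text
[0.6015236  0.06801263] [np.float64(0.2934), np.float64(0.2521), np.float64(0.181), np.float64(0.1739)]
4.0833 [ 0.56  0.18 -0.82  1.75  0.13  1.27 -1.63] [-0.11 -0.63 -0.72] -0.00026047063140638367
0.33 0.3304 -0.43
0.328 0.328 -0.68
0.326 0.3259 0.18
0.324 0.3239 -0.47
0.322 0.3219 0.31
0.32 0.3199 -0.11
0.318 0.3181 -0.19
0.316 0.3164 3.52
6.6667
```

View pics/s1.png

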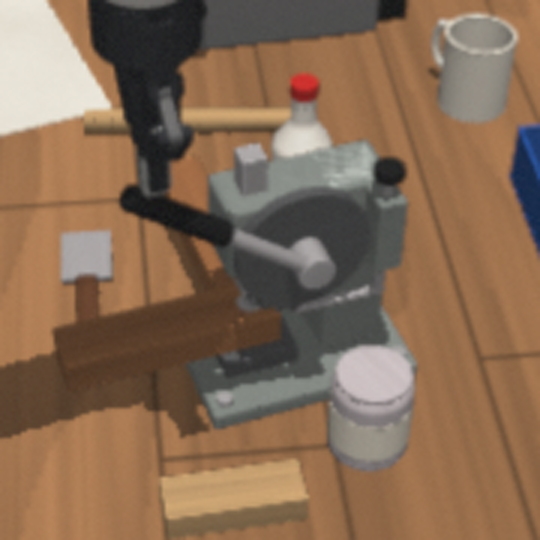

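The finger is on the handle near its outer part (150,190 in the crop). Contact height is within 2 mm of the prediction. I'll push down to about 0.72 rad in logged steps.

```bash
python3 - <<'E'
from h import *
for a in (.2,.4,.55,.62,.66,.69,.705,.72):
    env.movel([*push,tip(a)+.025],v=.06); o=env.observe()
    print(a,round(tip(a)+.025,4),o['ee_pos'].round(4),o['contact_force'].round(1))
print(o['time_s'])
c=snap('side');cv2.imwrite('pics/s2.png',cv2.resize(c['image'][130:310,220:400,::-1],(540,540),interpolation=cv2.INTER_CUBIC))
E
```

```text
0.2 0.2771 [0.4749 0.0372 0.2771] [0.1 0.  3.4]
0.4 0.2439 [0.4748 0.0371 0.2442] [-3.5 -0.5 10.1]
0.55 0.2216 [0.4742 0.037  0.2219] [-5.9 -0.7 12.5]
0.62 0.2117 [0.4748 0.0371 0.2119] [-3.3 -1.4  9.6]
0.66 0.206 [0.4747 0.037  0.2063] [-4.6 -1.3 10.9]
0.69 0.2024 [0.4745 0.037  0.2029] [-5.5 -2.  14. ]
0.705 0.2007 [0.4744 0.037  0.2013] [-6.1 -1.6 15.2]
0.72 0.1989 [0.4744 0.0369 0.1995] [-6.2 -1.4 16.5]
10.0583
```

View pics/s2.png

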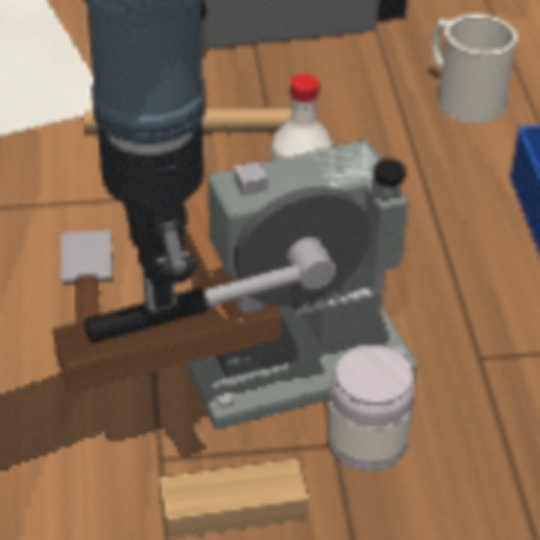

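The handle now looks about level, slightly below. I'll measure its slope from depth, ease off slowly while watching the force, and measure again.

```bash
cat >> h.py <<'E'
def lever():
    """lever angle from the side-view handle pixels near the swing plane"""
    c=snap('side'); P=cloud(c); q=P[...,:2]-hinge; x=-(q@ex); y=q@ey; z=P[...,2]
    with np.errstate(invalid='ignore'): m=(c['image'].max(2)<60)&(x>.07)&(x<.21)&(abs(y)<.02)&(z>.1)&(z<.31)
    cnt,lab,st,ce=cv2.connectedComponentsWithStats(m.astype(np.uint8)); m=lab==1+st[1:,4].argmax()
    vx,vz=cv2.fitLine(np.c_[x[m],z[m]].astype(np.float32),cv2.DIST_HUBER,0,.01,.01).ravel()[:2]
    return .66-np.arctan(vz/vx),m.sum(),x[m].min(),x[m].max(),np.median(z[m])
E
python3 - <<'E'
from h import *
print(lever())
for z in (.202,.204,.206,.208,.211,.215):
    env.movel([*push,z],v=.04); print(z,round(fz(),2))
print(lever())
print(env.observe()['time_s'])
E
```

```text
(np.float32(0.7219696), np.int64(339), np.float64(0.09465677076522824), np.float64(0.1913252365628935), np.float64(0.16973795834351282))
0.202 12.43
0.204 10.81
0.206 8.34
0.208 -0.78
0.211 0.22
0.215 0.18
(np.float32(0.72962207), np.int64(362), np.float64(0.09402221989550179), np.float64(0.1914039197366121), np.float64(0.17839371407267307))
11.7083
```

Contact vanished at the height expected for about 0.65 rad and the handle rose 9 mm from its lowest point, so the third notch is holding it. I'll lift off, recheck, and move above the button.

```bash
python3 - <<'E'
from h import *
env.movel([*push,.36],v=.2); print(lever()); env.sleep(.4)
env.movel([*btn,.36],rot,v=.2); env.movel([*btn,.275],v=.1); f0=fz(); print('f0',f0)
z=.270
while z>=.250:
    env.movel([*btn,z],v=.05); f=fz()-f0; print(round(z,4),env.observe()['ee_pos'].round(4),round(f,2))
    if f>2.5: break
    z-=.002
print(env.observe()['time_s'])
c=snap('side');cv2.imwrite('pics/s3.png',cv2.resize(c['image'][130:310,220:400,::-1],(540,540),interpolation=cv2.INTER_CUBIC))
E
```

```text
(np.float32(0.64251715), np.int64(322), np.float64(0.09438781009367025), np.float64(0.1912206928821007), np.float64(0.17755950398775427))
f0 0.5729422993137613
0.27 [0.6679 0.1119 0.2699] -1.19
0.268 [0.6679 0.112  0.2679] -0.02
0.266 [0.6679 0.112  0.2658] -0.25
0.264 [0.668  0.112  0.2639] -0.4
0.262 [0.6681 0.1121 0.2627] 4.25
16.4667
```

View pics/s3.png

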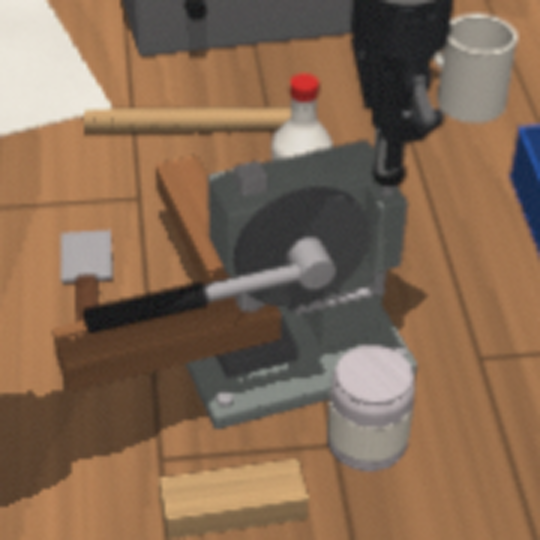

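The lever reads 0.643 (third notch, handle level), and the fingertips sit on the button at (390,172). I'll press it about 9 mm, hold until the lever is up, then lift.

```bash
python3 - <<'E'
from h import *
z=.260
while z>.2505:
    env.movel([*btn,z],v=.06); f=fz(); print(round(z,4),round(env.observe()['ee_pos'][2],4),round(f,2))
    if f>14: break
    z-=.0015
env.sleep(1.7); L=lever(); print(L,fz(),env.observe()['time_s'])
if L[0]<.1:
    env.sleep(.3); env.movel([*btn,.36],v=.15); env.sleep(.3); print(lever(),env.observe()['time_s'])
    c=snap('side');cv2.imwrite('pics/s4.png',cv2.resize(c['image'][130:310,220:400,::-1],(540,540),interpolation=cv2.INTER_CUBIC))
E
```

```text
0.26 0.2599 0.48
0.2585 0.2587 3.37
0.257 0.2572 4.15
0.2555 0.2556 5.41
0.254 0.255 8.67
0.2525 0.2548 16.33
(np.float32(0.008921087), np.int64(325), np.float64(0.07001687144227352), np.float64(0.1545353534051889), np.float64(0.2659102043423661)) 16.213438264333497 19.7667
(np.float32(0.024221122), np.int64(325), np.float64(0.0702432868348597), np.float64(0.15412101696538186), np.float64(0.2657258601374081)) 21.2833
```

View pics/s4.png

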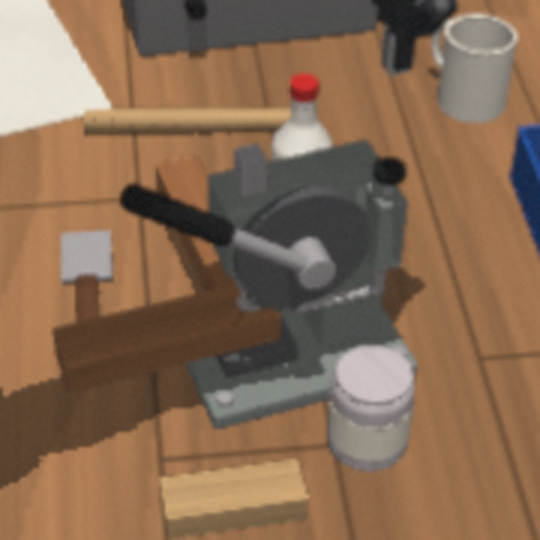

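The lever is fully up (handle end at (130,195)), the button is up at (390,172), and the hand is clear.

```bash
python3 -c "
from h import *
print(env.job_done())"
```

```text
the job is handed in; nothing more can be done
None
```

I pushed the lever to the third notch (measured about 0.64 rad with the hand off) and held the release until it sprang back up (about 0.02 rad). The job is handed in at about 21 s; the key being flush is inferred from the notch, not measured.

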